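# Tap the canister lids shut

### The job

The lids of the three white canisters are standing a little proud of their rubber seals. Tap each lid fully down with your fingertips, gently, one after another from the smallest canister to the middle one to the largest. Do not lift, tip or push along the canisters or their lids, and leave everything else on the worktop where it is.

Things in the scene. Friction and masses are not known exactly. Their poses are not given: they have to be found in the camera images.
- small_canister: the small one of three white round canisters, 87 mm across and 100 mm tall to the top of its knob with the lid fully down, 0.75 kg, loose on the worktop; origin at the centre of its underside, z up; behind the canisters hangs a wall cabinet, front at x = 0.55 m (knobs stand out some 40 mm), right of y = -0.06, underside 0.49 m above the worktop: keep a tall wrist clear of it
- small_canister_knob (a point): centre of the top of the round knob (20 mm across, about 14 mm tall) in the middle of the small canister's lid; it moves with the lid
- small_canister_lid (a joint): how far that lid stands above its fully-down place, m: 0 is fully down, it starts 0.007 to 0.013 up; it slides straight down against a rubber seal at about 4 N (a little off its centre is fine; plus drag of 20 N per m/s), has a slightly cushioned stop at 0 and stays where it is left
- middle_canister: the middle one of three white round canisters, 102 mm across and 125 mm tall to the top of its knob with the lid fully down, 0.75 kg, loose on the worktop; origin at the centre of its underside, z up
- middle_canister_knob (a point): centre of the top of the round knob (20 mm across, about 14 mm tall) in the middle of the middle canister's lid; it moves with the lid
- middle_canister_lid (a joint): how far that lid stands above its fully-down place, m: 0 is fully down, it starts 0.007 to 0.013 up; it slides straight down against a rubber seal at about 4 N (a little off its centre is fine; plus drag of 20 N per m/s), has a slightly cushioned stop at 0 and stays where it is left
- large_canister: the large one of three white round canisters, 112 mm across and 150 mm tall to the top of its knob with the lid fully down, 0.75 kg, loose on the worktop; origin at the centre of its underside, z up
- large_canister_knob (a point): centre of the top of the round knob (20 mm across, about 14 mm tall) in the middle of the large canister's lid; it moves with the lid
- large_canister_lid (a joint): how far that lid stands above its fully-down place, m: 0 is fully down, it starts 0.007 to 0.013 up; it slides straight down against a rubber seal at about 4 N (a little off its centre is fine; plus drag of 20 N per m/s), has a slightly cushioned stop at 0 and stays where it is left
- salt_shaker: bystander: salt shaker with a domed top, 44 mm across, 90 mm tall; origin under its centre
- lemon: bystander: lemon, 71x53x51 mm; origin under its centre
- sardine_tin: bystander: flat tin, 63x105x26 mm; origin under its centre
- spoon: bystander: metal spoon, 188x38x15 mm, long axis x; origin under its centre
- vegetable_peeler: bystander: peeler with a white handle, 170x25x18 mm, long axis x; origin under its centre
- spice_jar: bystander: small jar with a dark cap, 44 mm across, 96 mm tall; origin under its centre
- mug: bystander: white mug, 87x121x96 mm with its handle; origin under its middle

How it is judged:
By the outcome, as a careful person would: the job done as asked, in the order asked, and still so for the second after the job is handed in, with the robot touching nothing.
It also fails if it takes over 56 s, if anything falls off the work surface, if the arm or the gripper's body presses on something with over 40 N, if the wrist force passes 120 N, or if a joint passes its speed limit or range.

### The arm

A 6-joint arm with a two-finger parallel gripper is mounted at the origin on a cart in front of the work surface, level with it; the furniture and walls round the work are solid. World frame = base frame: x ahead of the robot, y to its left, z up, the work surface at z = 0. Lengths are in m, angles in rad, forces in N, time in s.
With the tool pointing down it reaches from about 0.3 to 0.775 m from the base axis. Payload 14.6 kg.
Tool frame: the origin (TCP) lies between the finger pads; the fingertips stand ctrl.tip_extent ahead of it and the grasp point (between the pads) lies 3 mm ahead of it (ctrl.tip_extent is the distance from the TCP to the fingertips, in m); z points along the fingers, y is the line along which they close (so a half turn about z gives the same grasp; the last joint's range is limited). The gripper opens to 94 mm and grips with 3 to 60 N. Pads are 16 mm wide; open, the fingers measure 119 mm over their backs; the gripper's body (75 mm by 177 mm) begins 78 mm behind the grasp point.
Start: joints at [-1.237, 0.3, 1.521, -0, 1.321, -0.067], TCP at [0.215, -0.506, 0.227] pointing down, gripper open.
Joint ranges: [-3.03, 3.03], [-0.79, 2.21], [0.23, 2.52], [-1.04, 4.18], [0, 3.07], [-2.55, 2.55]. Speed limits (rad/s): [2.22, 2.22, 2.57, 3.14, 3.14, 3.14].

### API

Orientations are given as [roll, pitch, yaw] about the fixed x, y, z axes, in that order (R = Rz(yaw) Ry(pitch) Rx(roll)).
In Python, from station import ctrl, optics, workorder, readout gives the robot as it stands (ctrl), with the cameras (optics), the job (workorder) and the readings (readout).
- The arm moves only by the tool shift_gripper, called after ">>>" by a JSON object that holds its "name" and its "arguments". Schema: {"type":"object","properties":{"offsets":{"type":"array","items":{"type":"array","prefixItems":[{"type":"array","items":{"type":"number"},"minItems":3,"maxItems":3},{"type":"array","items":{"type":"number"},"minItems":3,"maxItems":3}],"minItems":2,"maxItems":2},"minItems":1,"maxItems":10},"aperture":{"type":"number"},"grip_force":{"type":"number"},"only":{"type":"string"},"quiet":{"type":"boolean"},"lines":{"type":"string"}},"required":["offsets"],"additionalProperties":false}. offsets is a list of rows, 1 to 10 of them, each written [[dx, dy, dz], [rx, ry, rz]]: dx, dy, dz in shares of 0.8 m (1.0 is 0.8 m), then a rotation vector rx, ry, rz in parts of the range, where 1.0 means 4 rad; each row shifts and turns the commanded pose from where the row before left it, along the tool's axes as they then stand; what a row does not reach is not made up. A row lasts 1/10 s, in which the tool goes at most 0.05 m and 0.15 rad, less where a joint would pass 70% of its speed; a pose out of reach is approached as far as the arm can. aperture is the finger opening in m, set as the call begins (left out keeps the last). The fingers move at their own pace and stop on an object; grip_force is the grip in N (left out, the last holds). Time passes only in rows, so rows that do not move let the fingers close. The tool returns the time, the measured TCP pose, the force, the opening and the grip force at its end. only (a regular expression) keeps the lines of the reply that match it, lines (a string "A,B") keeps lines A to B, and quiet returns only ok. No shift or turn number may pass 1 either way. Input that does not fit is refused with a message, and nothing moves.
- readout.get_obs(): the state, without advancing time (a new reading comes with each control period).
- optics.camera(name): name is "scene" or "top" or "wrist"; returns a dict with "pixels" (420x560x3 uint8, blue, green, red), "fx", "fy", "cx", "cy" (pixels), "extrinsics" (4x4, takes a point from camera to world coordinates). Camera axes: x right, y up, looking along -z (the intrinsics and any distortion apply to the point x, -y, -z); pixel columns grow to the right and rows downward; lengths in m; the calibration is good to about 2 mm. A picture is of the moment at which its call begins. There is no depth.
- workorder.hand_in(): hands the job in; it is judged then, once.
The state is a dict: "time_s": time; "qpos": joint angles; "joint_vel": joint speeds; "tau": joint torques, N m; "ee_pos": TCP position; "eef_rot": TCP orientation; "force": force on the tool from outside, world axes, zero at the start; "moment": the same for the moment, N m; "grip_width": finger opening in m; "grip_force": force on a finger pad.
Only numpy, scipy, OpenCV 4.12 (cv2) and the standard library are available. Lean on these libraries where they do the work, as an engineer would, in place of code of your own. Each camera call takes 0.05 s, during which the arm holds its last target. There are 200 camera calls.

## Working session

There is one attempt and no reset: what is moved stays moved. The work goes in short steps, Python scripts to look and compute and a tool call to move; the robot and the scene stay as the last step left them, time stands still between calls to the robot, and variables do not carry over. Pictures are saved under pics/ and viewed, at most 10 in all, crops included, and the job is handed in when it is done.

```bash
ls; mkdir -p pics
```

Run:
```python
from station import ctrl, optics, workorder, readout
import cv2,numpy as np
o=readout.get_obs();print({k:np.round(v,3) for k,v in o.items()},ctrl.tip_extent)
for n in("scene","top"):
    c=optics.camera(n);cv2.imwrite(f"pics/{n}0.png",c["pixels"]);np.savez(f"{n}0.npz",**c)
    print(n,{k:np.round(v,4) for k,v in c.items() if k!="pixels"})
```

```text
pics
station.py
{'time_s': np.float64(0.0), 'qpos': array([-1.237,  0.3  ,  1.522,  0.   ,  1.321, -0.067]), 'joint_vel': array([ 0.   , -0.001, -0.   ,  0.001, -0.002, -0.001]), 'tau': array([ 1.0000e-03, -5.3181e+01, -3.5273e+01,  7.1000e-02,  2.4000e-02,
       -0.0000e+00]), 'ee_pos': array([ 0.214, -0.506,  0.227]), 'eef_rot': array([-3.14 , -0.   ,  0.401]), 'force': array([ 0.178, -0.766, -0.727]), 'moment': array([ 0.003, -0.006, -0.024]), 'grip_force': np.float64(0.0), 'grip_width': np.float64(0.094)} 0.022
scene {'fx': np.float64(475.2307), 'fy': np.float64(475.2307), 'cx': np.float64(275.1564), 'cy': np.float64(211.4254), 'extrinsics': array([[-0.6896,  0.4505, -0.567 , -0.2155],
       [-0.7239, -0.4078,  0.5565,  0.6906],
       [ 0.0195,  0.7942,  0.6073,  0.9032],
       [ 0.    ,  0.    ,  0.    ,  1.    ]])}
top {'fx': np.float64(432.8102), 'fy': np.float64(432.8102), 'cx': np.float64(280.0421), 'cy': np.float64(208.1591), 'extrinsics': array([[ 0.0178,  0.9974, -0.0702,  0.4219],
       [-0.9998,  0.0172, -0.0095, -0.017 ],
       [-0.0083,  0.0704,  0.9975,  1.2537],
       [ 0.    ,  0.    ,  0.    ,  1.    ]])}
```

View pics/scene0.png

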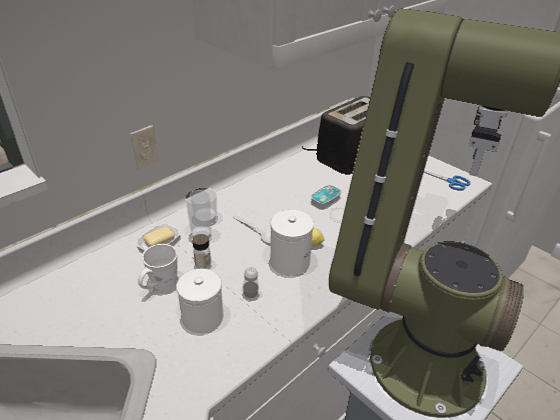

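View pics/top0.png

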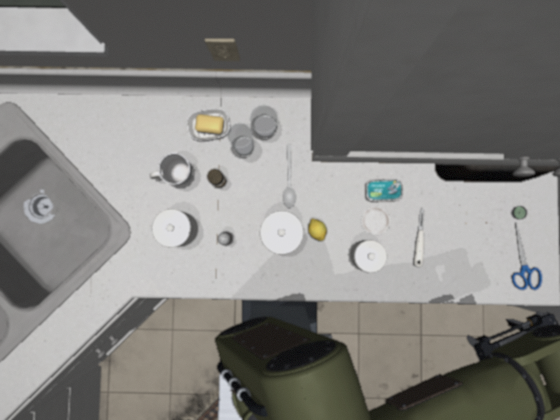

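The top view shows the canisters at about (171,228), (282,232) and (370,256). In the scene view two are visible, with knobs at (198,281) and (291,219), and the arm hides the small one. I'll enlarge both views.

Run:
```python
import cv2,numpy as np
t=cv2.imread("pics/top0.png");s=cv2.imread("pics/scene0.png")
f=lambda im,x,y,w,h,k:cv2.resize(im[y:y+h,x:x+w],None,fx=k,fy=k,interpolation=cv2.INTER_CUBIC)
a=f(t,145,200,260,80,3)      # top crop origin (145,200) x3
b=np.hstack([f(s,170,255,65,80,6)[:300],f(s,260,200,65,80,6)[:300]]) #x6
b=np.pad(b,((0,0),(0,0),(0,0)))
cv2.imwrite("pics/crop0.png",np.vstack([a,b]))
```

```text
(no output)
```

View pics/crop0.png

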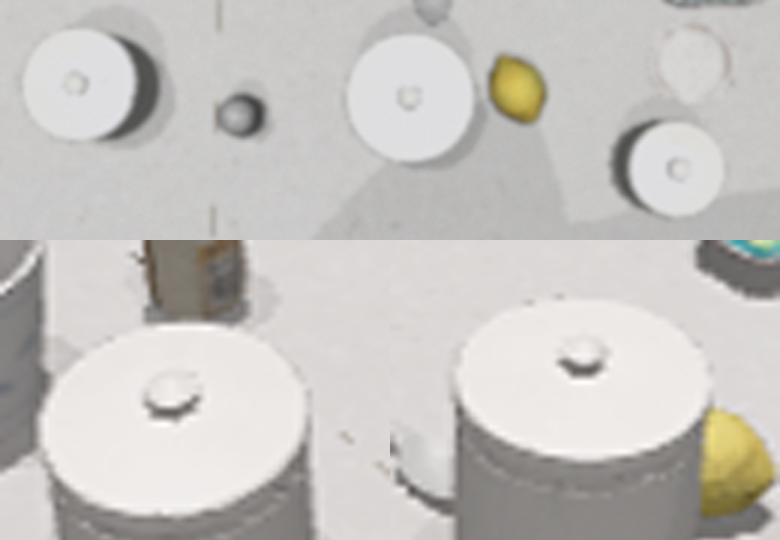

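The enlarged crop gives knob tops in the top view at (170.3,227.8), (281.5,232.2) and (371.4,256.2). In the scene view they are at (198.6,279.2) and (292,218.7).

Create geo.py:
```python
import numpy as np
def ray(c,p):
    R=c["extrinsics"];d=R[:3,:3]@np.array([(p[0]-c["cx"])/c["fx"],-(p[1]-c["cy"])/c["fy"],-1]);return R[:3,3],d/np.linalg.norm(d)
def tri(rs):
    A=b=0
    for o,d in rs:
        P=np.eye(3)-np.outer(d,d);A=A+P;b=b+P@o
    x=np.linalg.solve(A,b);return x,[np.linalg.norm(np.cross(x-o,d)) for o,d in rs]
def atz(r,z): return r[0]+r[1]*(z-r[0][2])/r[1][2]
```

Run:
```python
import numpy as np
from geo import *
t=np.load("top0.npz");s=np.load("scene0.npz")
T=[(170.3,227.8),(281.5,232.2),(371.4,256.2)];S=[(198.6,279.2),(292,218.7)]
for a,b in zip(T,S):print(tri([ray(t,a),ray(s,b)]))
for a,z in zip(T,(.135,.16,.11)):print(atz(ray(t,a),z))
```

```text
(array([0.44509898, 0.27970415, 0.12424718]), [np.float64(0.0001435353878370312), np.float64(0.00014353538783701841)])
(array([ 0.43804792, -0.01150103,  0.14854426]), [np.float64(0.00032916739445817966), np.float64(0.00032916739445835763)])
[0.44478105 0.27677115 0.135     ]
[ 0.43812129 -0.01133887  0.16      ]
[ 0.3801544  -0.24804193  0.11      ]
```

The manual's scale: shifts go in shares of 0.8 m and turns go in shares of 4 rad. Converting my numbers, 0.028 m / 0.8 = 0.035, 0.026 m / 0.8 = 0.0325.

>>> {"name": "shift_gripper", "arguments": {"offsets": [[[0.0325,-0.0225,0],[0,0,0]],[[0.035,-0.0238,0],[0,0,0]],[[0.035,-0.0238,0],[0,0,0]],[[0.035,-0.0238,0],[0,0,0]],[[0.035,-0.0238,0],[0,0,0]],[[0.035,-0.0238,0],[0,0,0]],[[0.035,-0.0238,0],[0,0,0]],[[0.035,-0.0238,0],[0,0,0]],[[0.0275,-0.0188,0],[0,0,0]],[[0.0113,-0.0088,0],[0,0,0]]], "aperture": 0, "grip_force": 5}}

```text
time_s: 1.1
ee_pos: [0.3808, -0.2468, 0.2273]
eef_rot: [-3.141, 0.0, 0.403]
force: [0.1, 0.1, 1.0]
grip_width: 0.0172
grip_force: 0.0
```

>>> {"name": "shift_gripper", "arguments": {"offsets": [[[0,0,0],[0,0,0]],[[0,0,0],[0,0,0]],[[0,0,0],[0,0,0]]]}}

```text
time_s: 1.4
ee_pos: [0.3795, -0.2492, 0.2274]
eef_rot: [-3.141, 0.0, 0.4]
force: [0.4, -0.0, 0.4]
grip_width: 0.0001
grip_force: 0.0
```

Run:
```python
from station import ctrl, optics, workorder, readout
import cv2,numpy as np
o=readout.get_obs();print(o["ee_pos"],o["eef_rot"],o["force"])
for n in("wrist","scene","top"):
    c=optics.camera(n);cv2.imwrite(f"pics/{n}1.png",c["pixels"]);np.savez(f"{n}1.npz",**c)
cv2.imwrite("pics/c1.png",np.hstack([cv2.resize(cv2.imread("pics/wrist1.png"),(400,300)),cv2.resize(cv2.imread("pics/scene1.png"),(400,300))]))
```

```text
[ 0.37953787 -0.24924075  0.22735454] [-3.14147092e+00  2.08869579e-04  3.99696050e-01] [ 0.40112613 -0.0021959   0.3663277 ]
```

View pics/c1.png

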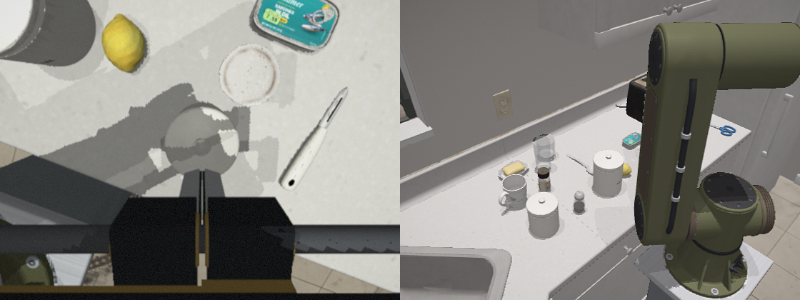

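The wrist view shows the small canister ahead of the closed fingertips, centred near full-resolution pixel (281,195). I'll enlarge that area to find its knob.

Run:
```python
import cv2
w=cv2.imread("pics/wrist1.png")[130:260,215:355]
cv2.imwrite("pics/w1c.png",cv2.resize(w,None,fx=4,fy=4,interpolation=cv2.INTER_CUBIC))
```

```text
(no output)
```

View pics/w1c.png

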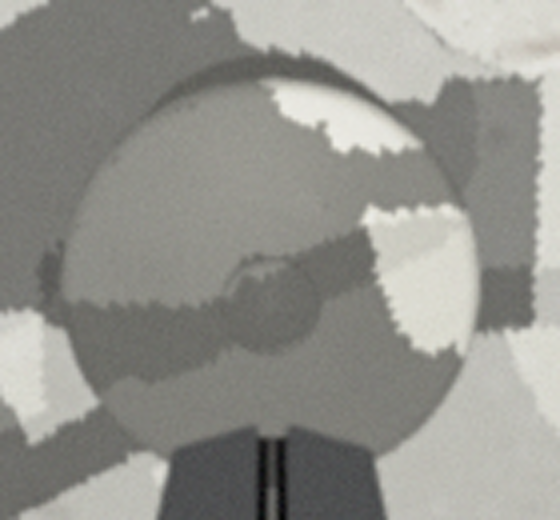

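The crop shows the small knob centred at (270,306), which is full pixel (282.4,206.4).

Run:
```python
import numpy as np
from geo import *
t=np.load("top0.npz");w=np.load("wrist1.npz")
r=ray(w,(282.4,206.4));print(tri([ray(t,(371.4,256.2)),r]),atz(r,.11),atz(r,.1), w["extrinsics"].round(3), w["fx"])
```

```text
(array([ 0.38051894, -0.24710131,  0.11227893]), [np.float64(0.0005466030475884393), np.float64(0.0005466030475883321)]) [ 0.38031857 -0.24684053  0.11      ] [ 0.37812171 -0.24775348  0.1       ] [[ 0.39   0.895  0.217  0.441]
 [-0.921  0.379  0.09  -0.222]
 [-0.001 -0.235  0.972  0.385]
 [ 0.     0.     0.     1.   ]] 367.85349554165623
```

Converted, 0.02 m / 0.8 = 0.025, 0.0016 m / 0.8 = 0.002.

>>> {"name": "shift_gripper", "arguments": {"offsets": [[[0.002,-0.0015,0.0125],[0,0,0]],[[0,0,0.025],[0,0,0]],[[0,0,0.025],[0,0,0]],[[0,0,0.025],[0,0,0]],[[0,0,0.015],[0,0,0]],[[0,0,0.005],[0,0,0]],[[0,0,0],[0,0,0]],[[0,0,0],[0,0,0]],[[0,0,0],[0,0,0]]]}}

```text
time_s: 2.45
ee_pos: [0.3813, -0.2469, 0.1421]
eef_rot: [3.14, -0.001, 0.401]
force: [-0.7, -0.2, 0.2]
grip_width: 0.0003
grip_force: 0.0
```

>>> {"name": "shift_gripper", "arguments": {"offsets": [[[0,0,0.0013],[0,0,0]],[[0,0,0.0013],[0,0,0]],[[0,0,0.0013],[0,0,0]],[[0,0,0.0013],[0,0,0]],[[0,0,0.0013],[0,0,0]],[[0,0,0.0013],[0,0,0]],[[0,0,0.0013],[0,0,0]],[[0,0,0.0013],[0,0,0]],[[0,0,0.0013],[0,0,0]],[[0,0,0],[0,0,0]]]}}

```text
time_s: 3.45
ee_pos: [0.381, -0.2466, 0.1323]
eef_rot: [-3.141, 0.0, 0.401]
force: [0.1, -0.5, 0.6]
grip_width: 0.0008
grip_force: 0.0
```

Converted, 0.001 m / 0.8 = 0.0013.

>>> {"name": "shift_gripper", "arguments": {"offsets": [[[0,0,0.0013],[0,0,0]],[[0,0,0.0013],[0,0,0]],[[0,0,0.0013],[0,0,0]],[[0,0,0.0013],[0,0,0]]]}}

```text
time_s: 3.85
ee_pos: [0.3811, -0.2467, 0.1285]
eef_rot: [3.141, -0.0, 0.401]
force: [0.7, 0.0, 3.8]
grip_width: 0.0004
grip_force: 1.6
```

>>> {"name": "shift_gripper", "arguments": {"offsets": [[[0,0,0.0013],[0,0,0]],[[0,0,0.0013],[0,0,0]],[[0,0,0.0013],[0,0,0]]]}}

```text
time_s: 4.15
ee_pos: [0.3811, -0.2467, 0.1254]
eef_rot: [3.141, -0.0, 0.401]
force: [0.1, 0.8, 3.4]
grip_width: 0.0005
grip_force: 1.6
```

Contact holds at about 4 N and the lid is sliding. The tip is at 0.1034.

Converted, 0.001 m / 0.8 = 0.0013.

>>> {"name": "shift_gripper", "arguments": {"offsets": [[[0,0,0.0013],[0,0,0]],[[0,0,0.0013],[0,0,0]],[[0,0,0.0013],[0,0,0]]]}}

```text
time_s: 4.45
ee_pos: [0.3811, -0.2467, 0.1224]
eef_rot: [3.141, -0.0, 0.401]
force: [0.4, -0.1, 3.6]
grip_width: 0.0007
grip_force: 1.6
```

>>> {"name": "shift_gripper", "arguments": {"offsets": [[[0,0,0.0006],[0,0,0]],[[0,0,0.0006],[0,0,0]],[[0,0,0],[0,0,0]]]}}

```text
time_s: 4.75
ee_pos: [0.381, -0.2467, 0.1214]
eef_rot: [3.142, -0.0, 0.401]
force: [0.3, 0.6, 3.3]
grip_width: 0.0004
grip_force: 1.6
```

Converted, 0.0005 m / 0.8 = 0.0006.

```bash
python3 -c "
from station import ctrl, optics, workorder, readout;print(ctrl.tip_extent)"
```

```text
0.022
```

>>> {"name": "shift_gripper", "arguments": {"offsets": [[[0,0,0.0006],[0,0,0]],[[0,0,0.0006],[0,0,0]],[[0,0,0],[0,0,0]]]}}

```text
time_s: 5.05
ee_pos: [0.3812, -0.2468, 0.121]
eef_rot: [3.141, -0.0, 0.401]
force: [-1.8, 3.2, 10.9]
grip_width: 0.0003
grip_force: 4.8
```

>>> {"name": "shift_gripper", "arguments": {"offsets": [[[0,0,0.0006],[0,0,0]],[[0,0,0],[0,0,0]]]}}

```text
time_s: 5.25
ee_pos: [0.3813, -0.2469, 0.1208]
eef_rot: [3.141, -0.0, 0.401]
force: [-3.3, 2.6, 14.7]
grip_width: 0.0005
grip_force: 6.7
```

>>> {"name": "shift_gripper", "arguments": {"offsets": [[[0,0,-0.0038],[0,0,0]],[[0,0,-0.01],[0,0,0]],[[0,0,-0.025],[0,0,0]],[[0,0,-0.0375],[0,0,0]],[[0,0,-0.0375],[0,0,0]],[[0,0,-0.0313],[0,0,0]],[[0,0,0],[0,0,0]]]}}

```text
time_s: 5.95
ee_pos: [0.3818, -0.2472, 0.2392]
eef_rot: [3.137, -0.003, 0.401]
force: [0.2, -0.4, -0.1]
grip_width: 0.0005
grip_force: 0.0
```

>>> {"name": "shift_gripper", "arguments": {"offsets": [[[0.0113,-0.02,0],[0,0,0]],[[0.02,-0.035,0],[0,0,0]],[[0.02,-0.035,0],[0,0,0]],[[0.02,-0.035,0],[0,0,0]],[[0.02,-0.035,0],[0,0,0]],[[0.02,-0.035,0],[0,0,0]],[[0.02,-0.035,0],[0,0,0]],[[0.02,-0.035,0],[0,0,0]],[[0.02,-0.035,0],[0,0,0]],[[0.02,-0.035,0],[0,0,0]]]}}

```text
time_s: 6.95
ee_pos: [0.417, 0.0611, 0.2354]
eef_rot: [-3.141, 0.001, 0.401]
force: [0.6, -0.5, 0.1]
grip_width: 0.0007
grip_force: 0.0
```

>>> {"name": "shift_gripper", "arguments": {"offsets": [[[0.02,-0.035,0],[0,0,0]],[[0.02,-0.035,0],[0,0,0]],[[0.02,-0.035,0],[0,0,0]],[[0.02,-0.035,0],[0,0,0]],[[0.02,-0.035,0],[0,0,0]],[[0.02,-0.035,0],[0,0,0]],[[0.0125,-0.02,0],[0,0,0]],[[0.005,-0.0088,0],[0,0,0]],[[0,0,0],[0,0,0]],[[0,0,0],[0,0,0]]]}}

```text
time_s: 7.95
ee_pos: [0.444, 0.2778, 0.2356]
eef_rot: [3.141, 0.001, 0.4]
force: [-0.4, -0.2, -0.4]
grip_width: 0.0007
grip_force: 0.0
```

Run:
```python
from station import ctrl, optics, workorder, readout
import cv2,numpy as np
o=readout.get_obs();print(o["ee_pos"],o["eef_rot"],o["force"])
for n in("wrist","scene","top"):
    c=optics.camera(n);cv2.imwrite(f"pics/{n}2.png",c["pixels"]);np.savez(f"{n}2.npz",**c)
f=lambda im,x,y,w,h,k:cv2.resize(im[y:y+h,x:x+w],None,fx=k,fy=k,interpolation=cv2.INTER_CUBIC)
w=f(cv2.imread("pics/wrist2.png"),180,110,200,150,2.5)
s=f(cv2.imread("pics/top2.png"),330,180,100,125,3)
cv2.imwrite("pics/c2.png",np.hstack([w,s]))
```

```text
[0.44396895 0.27780264 0.23563325] [3.14142966e+00 7.55293965e-04 4.00449477e-01] [-0.39666145 -0.17390777 -0.36628807]
```

View pics/c2.png

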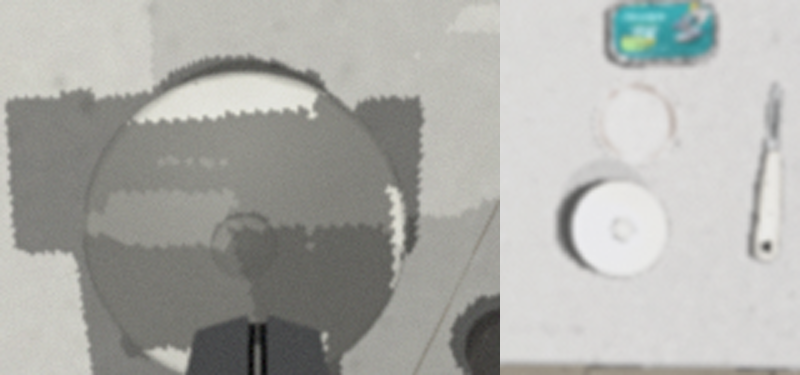

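The middle knob is at wrist crop (244,245), full pixel (277.4,207.8). The small canister is at (370.8,256.5) in the top view, so it hasn't moved.

Run:
```python
import numpy as np
from geo import *
t=np.load("top0.npz");s=np.load("scene0.npz");w=np.load("wrist2.npz")
r=ray(w,(277.4,207.8));print(tri([ray(t,(170.3,227.8)),r]),tri([ray(t,(170.3,227.8)),r,ray(s,(198.6,279.2))]),atz(r,.135))
```

```text
(array([0.44369853, 0.2822574 , 0.1183101 ]), [np.float64(0.0017840447984857788), np.float64(0.0017840447984858027)]) (array([0.44434546, 0.28122975, 0.12479119]), [np.float64(0.0018394309885986827), np.float64(0.0026494953730379707), np.float64(0.0010190737332057306)]) [0.44603708 0.2846225  0.135     ]
```

Run:
```python
import numpy as np
from geo import *
t=np.load("top0.npz");s=np.load("scene0.npz");w=np.load("wrist2.npz");w1=np.load("wrist1.npz")
for z in(.125,.135):print(z,atz(ray(s,(198.6,279.2)),z),atz(ray(t,(170.3,227.8)),z),atz(ray(w,(277.4,207.8)),z))
for z in(.15,.16):print(z,atz(ray(s,(292,218.7)),z),atz(ray(t,(281.5,232.2)),z))
# where do TCP tip points project in wrist views / scene2?
s2=np.load("scene2.npz")
def proj(c,p):
    q=np.linalg.inv(c["extrinsics"])@np.r_[p,1];return c["cx"]+c["fx"]*q[0]/-q[2],c["cy"]-c["fy"]*q[1]/-q[2]
print(proj(w,[.444,.2778,.2136]),proj(w1,[.3795,-.2492,.205]),proj(s2,[.444,.2778,.2136]))
import cv2
f=lambda im,x,y,w,h,k:cv2.resize(im[y:y+h,x:x+w],None,fx=k,fy=k,interpolation=cv2.INTER_CUBIC)
cv2.imwrite("pics/c3.png",np.hstack([f(cv2.imread("pics/scene2.png"),140,205,130,130,3),f(cv2.imread("pics/wrist2.png"),250,180,65,65,6)]))
```

```text
0.125 [0.44458191 0.28018779 0.125     ] [0.44498587 0.27939719 0.125     ] [0.44374605 0.28381644 0.125     ]
0.135 [0.43610035 0.28546193 0.135     ] [0.44478105 0.27677115 0.135     ] [0.44603708 0.2846225  0.135     ]
0.15 [ 0.43654012 -0.01036319  0.15      ] [ 0.4382699  -0.01128714  0.15      ]
0.16 [ 0.42788382 -0.00105654  0.16      ] [ 0.43812129 -0.01133887  0.16      ]
(np.float64(285.83418454148637), np.float64(252.10808475378235)) (np.float64(285.69898702262515), np.float64(251.9668565417135)) (np.float64(196.43749488986361), np.float64(249.66425985930601))
```

View pics/c3.png

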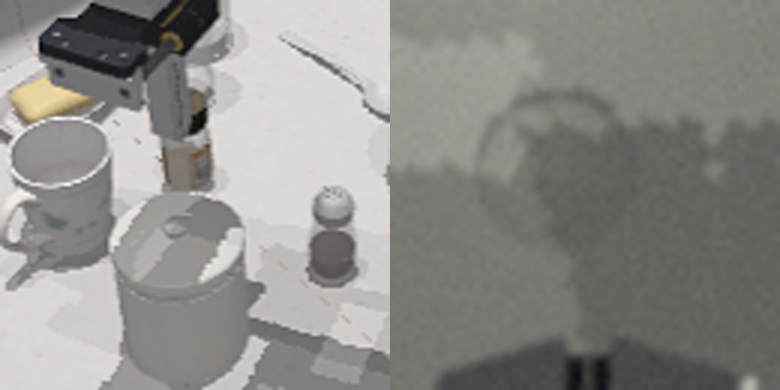

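The fingertip's predicted and seen pixels agree to 1 px in the scene view, and the wrist view is about 3 px off. Allowing for that, the middle knob is near (0.4445, 0.281).

Converted, 0.02 m / 0.8 = 0.025, -0.0027 m / 0.8 = -0.0034.

>>> {"name": "shift_gripper", "arguments": {"offsets": [[[0.0021,-0.0034,0.01],[0,0,0]],[[0,0,0.0225],[0,0,0]],[[0,0,0.025],[0,0,0]],[[0,0,0.02],[0,0,0]],[[0,0,0.0088],[0,0,0]],[[0,0,0.0025],[0,0,0]],[[0,0,0],[0,0,0]],[[0,0,0],[0,0,0]]]}}

```text
time_s: 8.9
ee_pos: [0.4449, 0.2818, 0.1657]
eef_rot: [-3.141, -0.001, 0.401]
force: [-0.2, 1.0, -0.2]
grip_width: 0.0007
grip_force: 0.0
```

>>> {"name": "shift_gripper", "arguments": {"offsets": [[[0,0,0.0013],[0,0,0]],[[0,0,0.0013],[0,0,0]],[[0,0,0.0013],[0,0,0]],[[0,0,0.0013],[0,0,0]],[[0,0,0.0013],[0,0,0]],[[0,0,0.0013],[0,0,0]],[[0,0,0.0013],[0,0,0]]]}}

```text
time_s: 9.6
ee_pos: [0.4446, 0.2817, 0.1579]
eef_rot: [3.142, -0.0, 0.401]
force: [0.3, 0.2, -0.1]
grip_width: 0.0003
grip_force: 0.0
```

>>> {"name": "shift_gripper", "arguments": {"offsets": [[[0,0,0.0013],[0,0,0]],[[0,0,0.0013],[0,0,0]],[[0,0,0.0013],[0,0,0]]]}}

```text
time_s: 9.9
ee_pos: [0.4446, 0.2817, 0.1549]
eef_rot: [-3.142, 0.0, 0.401]
force: [-0.4, 0.5, -0.2]
grip_width: 0.0004
grip_force: 0.3
```

Converted, 0.001 m / 0.8 = 0.0013.

>>> {"name": "shift_gripper", "arguments": {"offsets": [[[0,0,0.0013],[0,0,0]],[[0,0,0.0013],[0,0,0]]]}}

```text
time_s: 10.1
ee_pos: [0.4447, 0.2818, 0.1531]
eef_rot: [-3.142, -0.0, 0.401]
force: [-0.6, -0.2, 3.4]
grip_width: 0.0005
grip_force: 1.6
```

>>> {"name": "shift_gripper", "arguments": {"offsets": [[[0,0,0.0013],[0,0,0]],[[0,0,0.0013],[0,0,0]]]}}

```text
time_s: 10.3
ee_pos: [0.4447, 0.2817, 0.151]
eef_rot: [-3.142, -0.0, 0.401]
force: [-0.0, -0.8, 3.5]
grip_width: 0.0004
grip_force: 1.6
```

>>> {"name": "shift_gripper", "arguments": {"offsets": [[[0,0,0.0013],[0,0,0]],[[0,0,0.0013],[0,0,0]]]}}

```text
time_s: 10.5
ee_pos: [0.4447, 0.2817, 0.1489]
eef_rot: [-3.142, -0.0, 0.401]
force: [-0.5, -0.4, 3.2]
grip_width: 0.0006
grip_force: 1.6
```

Converted, 0.001 m / 0.8 = 0.0013.

>>> {"name": "shift_gripper", "arguments": {"offsets": [[[0,0,0.0013],[0,0,0]],[[0,0,0.0013],[0,0,0]],[[0,0,0],[0,0,0]]]}}

```text
time_s: 10.8
ee_pos: [0.4446, 0.2817, 0.1468]
eef_rot: [3.142, 0.0, 0.401]
force: [-1.3, 0.3, 1.8]
grip_width: 0.0004
grip_force: 1.1
```

>>> {"name": "shift_gripper", "arguments": {"offsets": [[[0,0,0.0006],[0,0,0]],[[0,0,0.0006],[0,0,0]],[[0,0,0],[0,0,0]]]}}

```text
time_s: 11.1
ee_pos: [0.4447, 0.2818, 0.1462]
eef_rot: [-3.142, -0.0, 0.401]
force: [-0.4, -0.4, 5.5]
grip_width: 0.0001
grip_force: 2.7
```

>>> {"name": "shift_gripper", "arguments": {"offsets": [[[0,0,0.0006],[0,0,0]],[[0,0,0],[0,0,0]]]}}

```text
time_s: 11.3
ee_pos: [0.4447, 0.2819, 0.146]
eef_rot: [-3.141, -0.001, 0.401]
force: [-1.9, 0.5, 9.2]
grip_width: 0.0006
grip_force: 4.3
```

Converted, 0.0005 m / 0.8 = 0.0006.

>>> {"name": "shift_gripper", "arguments": {"offsets": [[[0,0,0.0006],[0,0,0]],[[0,0,0],[0,0,0]]]}}

```text
time_s: 11.5
ee_pos: [0.4448, 0.282, 0.1459]
eef_rot: [-3.141, -0.001, 0.401]
force: [-3.3, 0.1, 12.2]
grip_width: 0.0003
grip_force: 5.9
```

>>> {"name": "shift_gripper", "arguments": {"offsets": [[[0,0,-0.0038],[0,0,0]],[[0,0,-0.01],[0,0,0]],[[0,0,-0.025],[0,0,0]],[[0,0,-0.0375],[0,0,0]],[[0,0,-0.0313],[0,0,0]],[[0,0,-0.0063],[0,0,0]],[[0,0,0],[0,0,0]]]}}

```text
time_s: 12.2
ee_pos: [0.4447, 0.2817, 0.2361]
eef_rot: [-3.142, -0.001, 0.401]
force: [0.5, -0.4, 0.1]
grip_width: 0.0006
grip_force: 0.0
```

>>> {"name": "shift_gripper", "arguments": {"offsets": [[[-0.01,0.0221,0],[0,0,0]],[[-0.0175,0.0388,0],[0,0,0]],[[-0.0175,0.0388,0],[0,0,0]],[[-0.0175,0.0388,0],[0,0,0]],[[-0.0175,0.0388,0],[0,0,0]],[[-0.0175,0.0388,0],[0,0,0]],[[-0.0175,0.0388,0],[0,0,0]],[[-0.0175,0.0388,0],[0,0,0]],[[-0.0125,0.0275,0],[0,0,0]],[[-0.005,0.0113,0],[0,0,0]]]}}

```text
time_s: 13.2
ee_pos: [0.4372, -0.0113, 0.2346]
eef_rot: [-3.141, 0.002, 0.399]
force: [-0.1, 0.2, 0.9]
grip_width: 0.0005
grip_force: 0.0
```

>>> {"name": "shift_gripper", "arguments": {"offsets": [[[0,0,0],[0,0,0]],[[0,0,0],[0,0,0]]]}}

```text
time_s: 13.4
ee_pos: [0.4377, -0.0091, 0.2354]
eef_rot: [-3.141, 0.001, 0.401]
force: [-0.3, 1.1, 0.4]
grip_width: 0.0009
grip_force: 0.0
```

Run:
```python
from station import ctrl, optics, workorder, readout
import cv2,numpy as np
o=readout.get_obs();print(o["ee_pos"],o["eef_rot"],o["force"])
for n in("wrist","scene","top"):
    c=optics.camera(n);cv2.imwrite(f"pics/{n}3.png",c["pixels"]);np.savez(f"{n}3.npz",**c)
f=lambda im,x,y,w,h,k:cv2.resize(im[y:y+h,x:x+w],None,fx=k,fy=k,interpolation=cv2.INTER_CUBIC)
w=f(cv2.imread("pics/wrist3.png"),200,140,160,125,3)
s=f(cv2.imread("pics/scene3.png"),150,210,100,125,3)
cv2.imwrite("pics/c4.png",np.hstack([w,s]))
```

```text
[ 0.43771362 -0.00906405  0.23541783] [-3.14096175e+00  6.91359944e-04  4.00855900e-01] [-0.26903508  1.09471008  0.42916037]
```

View pics/c4.png

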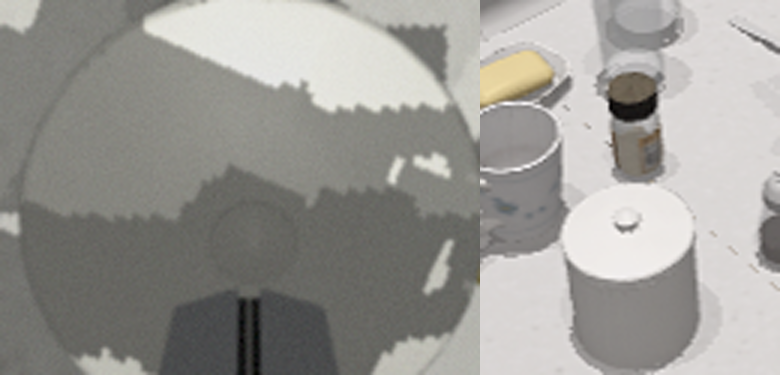

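The large knob is at wrist pixel (284.5,220.5), in line with the finger gap at 283. In the scene view the middle lid looks seated and the canister hasn't moved.

Run:
```python
import numpy as np
from geo import *
w=np.load("wrist3.npz");t=np.load("top0.npz")
r=ray(w,(287,220.5));print(atz(r,.16),tri([r,ray(t,(281.5,232.2))]))
```

```text
[ 0.44005287 -0.0092841   0.16      ] (array([ 0.43803192, -0.01081713,  0.15113331]), [np.float64(0.0005247355870611124), np.float64(0.0005247355870610744)])
```

Converted, 0.014 m / 0.8 = 0.0175, 0.0013 m / 0.8 = 0.0016.

>>> {"name": "shift_gripper", "arguments": {"offsets": [[[0.0004,0.0016,0.0088],[0,0,0]],[[0,0,0.0175],[0,0,0]],[[0,0,0.0175],[0,0,0]],[[0,0,0.01],[0,0,0]],[[0,0,0.0038],[0,0,0]],[[0,0,0.0013],[0,0,0]],[[0,0,0],[0,0,0]],[[0,0,0],[0,0,0]]]}}

```text
time_s: 14.35
ee_pos: [0.4388, -0.0108, 0.1894]
eef_rot: [3.141, -0.001, 0.401]
force: [-0.6, 0.3, 0.2]
grip_width: 0.0005
grip_force: 0.0
```

>>> {"name": "shift_gripper", "arguments": {"offsets": [[[0,0,0.0013],[0,0,0]],[[0,0,0.0013],[0,0,0]],[[0,0,0.0013],[0,0,0]],[[0,0,0.0013],[0,0,0]],[[0,0,0.0013],[0,0,0]],[[0,0,0.0013],[0,0,0]]]}}

```text
time_s: 14.95
ee_pos: [0.4386, -0.0108, 0.1829]
eef_rot: [3.142, -0.0, 0.401]
force: [0.2, -0.2, 0.5]
grip_width: 0.0001
grip_force: 0.0
```

>>> {"name": "shift_gripper", "arguments": {"offsets": [[[0,0,0.0013],[0,0,0]],[[0,0,0.0013],[0,0,0]],[[0,0,0.0013],[0,0,0]]]}}

```text
time_s: 15.25
ee_pos: [0.4387, -0.0109, 0.1801]
eef_rot: [3.141, -0.0, 0.401]
force: [-0.7, -0.5, 3.6]
grip_width: 0.0002
grip_force: 1.6
```

Converted, 0.001 m / 0.8 = 0.0013.

>>> {"name": "shift_gripper", "arguments": {"offsets": [[[0,0,0.0013],[0,0,0]],[[0,0,0.0013],[0,0,0]],[[0,0,0.0013],[0,0,0]],[[0,0,0.0013],[0,0,0]]]}}

```text
time_s: 15.65
ee_pos: [0.4386, -0.0109, 0.1759]
eef_rot: [3.141, -0.0, 0.401]
force: [-0.6, 0.1, 2.3]
grip_width: 0.0004
grip_force: 1.6
```

>>> {"name": "shift_gripper", "arguments": {"offsets": [[[0,0,0.0013],[0,0,0]],[[0,0,0.0013],[0,0,0]],[[0,0,0.0013],[0,0,0]]]}}

```text
time_s: 15.95
ee_pos: [0.4386, -0.0108, 0.1729]
eef_rot: [3.142, -0.0, 0.401]
force: [0.4, -0.0, 2.9]
grip_width: 0.0003
grip_force: 1.6
```

>>> {"name": "shift_gripper", "arguments": {"offsets": [[[0,0,0.0006],[0,0,0]],[[0,0,0.0006],[0,0,0]],[[0,0,0],[0,0,0]]]}}

```text
time_s: 16.25
ee_pos: [0.4386, -0.0108, 0.1719]
eef_rot: [-3.142, 0.0, 0.401]
force: [1.1, -0.2, 2.8]
grip_width: 0.0007
grip_force: 1.3
```

Converted, 0.0005 m / 0.8 = 0.0006.

>>> {"name": "shift_gripper", "arguments": {"offsets": [[[0,0,0.0006],[0,0,0]],[[0,0,0.0006],[0,0,0]],[[0,0,0],[0,0,0]]]}}

```text
time_s: 16.55
ee_pos: [0.4387, -0.0108, 0.1712]
eef_rot: [3.141, -0.0, 0.401]
force: [-1.8, -0.7, 6.1]
grip_width: 0.0008
grip_force: 3.0
```

>>> {"name": "shift_gripper", "arguments": {"offsets": [[[0,0,0.0006],[0,0,0]],[[0,0,0.0006],[0,0,0]],[[0,0,0],[0,0,0]]]}}

```text
time_s: 16.85
ee_pos: [0.4389, -0.0109, 0.1708]
eef_rot: [3.141, -0.001, 0.401]
force: [-3.3, -0.3, 12.8]
grip_width: 0.0002
grip_force: 6.6
```

Converted, -0.03 m / 0.8 = -0.0375, -0.02 m / 0.8 = -0.025.

>>> {"name": "shift_gripper", "arguments": {"offsets": [[[0,0,-0.0038],[0,0,0]],[[0,0,-0.01],[0,0,0]],[[0,0,-0.025],[0,0,0]],[[0,0,-0.0375],[0,0,0]],[[0,0,-0.0188],[0,0,0]],[[0,0,-0.005],[0,0,0]],[[0,0,0],[0,0,0]],[[0,0,0],[0,0,0]]]}}

```text
time_s: 17.65
ee_pos: [0.4382, -0.0108, 0.249]
eef_rot: [-3.141, 0.001, 0.401]
force: [0.3, -0.1, -0.4]
grip_width: 0.0007
grip_force: 0.0
```

Run:
```python
from station import ctrl, optics, workorder, readout
import cv2,numpy as np
c=optics.camera("scene")["pixels"];t=optics.camera("top")["pixels"]
f=lambda im,x,y,w,h,k:cv2.resize(im[y:y+h,x:x+w],None,fx=k,fy=k,interpolation=cv2.INTER_CUBIC)
cv2.imwrite("pics/c5.png",np.vstack([f(c,130,180,260,170,2),f(t,145,160,260,120,2)]))
```

```text
(no output)
```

View pics/c5.png

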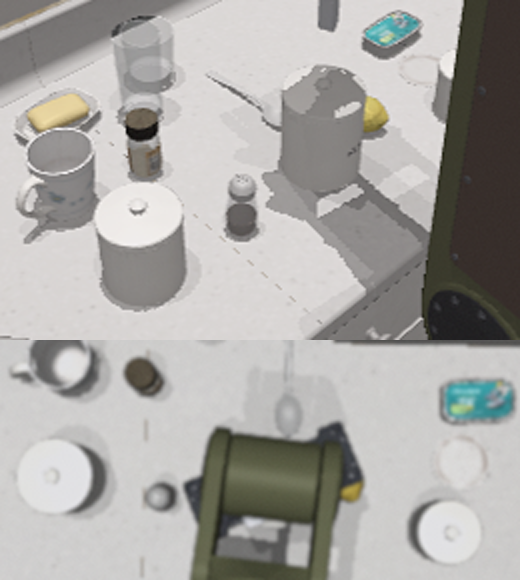

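In the visible parts of both views the lids look seated (no gap under the rims), the canisters are in place (middle knob at crop (138,207), large at (323,85)), and nothing else has moved.

```bash
python3 -c "
from station import ctrl, optics, workorder, readout;print(workorder.hand_in())"
```

```text
the job is handed in; nothing more can be done
None
```

I tapped all three lids down to their stops with closed fingertips, in order small, middle, large, pressing with no more than about 15 N; the final pictures showed nothing moved, and I handed the job in at about 18 s.

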